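# Open the sprung gouge box on the linocut table

## Task

Open the wooden gouge box so the carver can get at the tools: with the fingertips press down the steel tab of the catch on its front until the sprung lid pops up, then push the lid up and over its hinge until it leans fully open against its stop, and move clear. Only press and push: do not pinch the lid or lift it by a grip, do not lift the box or shove it along the table, and leave the gouges, block, roller and other things around it where they lie.

Things in the scene. Friction and masses are not known exactly. Their poses are not given: they have to be found in the camera images.
- gouge_box: Beech tool box standing free on the table, about 1.8 kg, with catch and lid. 150 mm deep (x), 240 wide (y), body 42 high, 52 with the lid shut. Origin: centre of its underside; x runs from the catch (front, -x side, towards the robot) to the hinge (back), y left, z up. The front wall is at x = -75 mm. Five gouges lie inside, below the rim.
- latch_tab (a point): Where to press the steel catch: top face of its paddle tab, which sticks out level from the middle of the box front. At rest 28 mm above the table and 103 mm in front of the box centre (28 mm in front of the front wall). The paddle is 38 mm wide (y), ends 117 mm in front of the box centre, and has free air below.
- latch (a joint): Turn of the catch about its pivot pin (along the box's y, 81 mm in front of the box centre, 26 mm up), rad: 0 at rest, 0.30 with the tab fully down (press point 7 mm lower). At the press point (22 mm from the pin) it takes about 2 N to start, 3.5 N at 0.13 where the hook frees the lid, 5.5 N at the bottom; it springs back when let go.
- lid (a joint): Opening of the lid about its hinge, rad: 0 shut and caught, 1.85 fully open on its stop. When the catch lets go, two sprung pins lift the lid in under a second to about 0.6, where it rests. Above that it swings freely: let go below about 1.5 it falls back onto the pins, past about 1.65 it falls open to the stop. It weighs about 0.18 kg; 1 to 2 N at the front edge move it.
- lid_hinge (a point): Middle of the lid's hinge line (along the box's y), at the back of the box 75 mm behind the box centre and 42.5 mm above its underside.
- lid_edge (a point): Middle of the lower front edge of the lid (moves with the lid), 150 mm from the hinge line. The lid board is 150 by 240 by 6 mm; a raised panel 4 mm thick covers its outside but for a border of 8 mm in front and 11 mm at the sides. In the middle of the edge a steel striker 26 mm wide sticks out 3.5 mm.
- gouge_a: Loose palm gouge lying in front of the box, beside the catch (either side): pale wooden handle 52 mm long and 35 mm thick, steel blade, 120 mm overall, 32 mm high. Origin on the table under the handle; the blade points along -x. Bystander.
- lino_block: Loose mounted lino block, 100 by 75 by 22 mm, in front of the box, on the side of the catch where gouge_a is not. Origin: centre of its underside. Bystander.
- gouge_b: Loose palm gouge like gouge_a, lying to the left of the box. Bystander.
- brayer: Loose ink roller: black rubber roll 100 mm long (y) and 40 mm thick, wooden handle along x to 145 mm from the roll, 40 mm high, left of the box, beyond gouge_b. Origin on the table under the roll's centre. Bystander.
- ink_jar: Jar of ink with a black lid, 68 mm across and 70 mm high, on the right of the box. Origin: centre of its underside. Bystander.
- tin: Open metal tin, 100 by 75 by 30 mm, on the right of the box. Origin: centre of its underside. Bystander.

How it is judged:
By the outcome, as a careful person would: the job done as asked, in the order asked, and still so for the second after the job is handed in, with the robot touching nothing.
It also fails if it takes over 40 s, if anything falls off the work surface, if the arm or the gripper's body presses on something with over 40 N, if the wrist force passes 120 N, or if a joint passes its speed limit or range.

## Robot

A 6-joint arm with a two-finger parallel gripper is mounted at the origin on the work surface. World frame = base frame: x ahead of the robot, y to its left, z up, the work surface at z = 0. Lengths are in m, angles in rad, forces in N, time in s.
With the tool pointing down it reaches from about 0.375 to 0.975 m from the base axis. Payload 3.8 kg.
Tool frame: the origin (TCP) lies where the fingers leave the gripper's body, on its centre line; the fingertips stand 73 mm ahead of it and the grasp point (between the pads) lies 54 mm ahead of it; z points along the fingers, y is the line along which they close (so a half turn about z gives the same grasp; the last joint's range is limited). The gripper opens to 85 mm and grips with 20 to 120 N. Pads are 22 mm wide; open, the fingers measure 114 mm over their backs; the gripper's body (76 mm by 85 mm) begins 54 mm behind the grasp point. The pads swing forward as they close: fully open they stand 13 mm farther back than shut.
Start: joints at [1.171, 0.264, 1.604, -0, 1.274, -0.037], TCP at [0.24, 0.631, 0.304] pointing down, gripper open.
Joint ranges: [-2.63, 2.63], [-0.94, 2.18], [0.31, 2.57], [-1.31, 4.45], [0, 2.66], [-2.55, 2.55]. Speed limits (rad/s): [2.57, 2.57, 3.14, 3.14, 3.14, 3.14].

## Interface

Orientations are given as a rotation vector (axis times angle).
In Python, from workcell import read_state, viewer, bot gives the robot as it stands.
- The arm moves only by the tool jog_arm, never from a script. Its argument "increments" is a list that holds one entry, the list of rows, each a list of 7 numbers: the shift along the tool's x, y, z in units of 30 mm (1.0 is 30 mm), then the turn, a rotation vector about the tool's x, y, z in units of 6 degrees (1.0 is 6 degrees), then the opening, from -1 (shut) to 1 (fully open). A call has exactly 5 rows; each row shifts and turns the commanded pose from where the row before left it, along the tool's axes as they then stand; what a row does not reach is not made up. A row lasts 1/12 s, in which the tool goes at most 41.7 mm and 7.16 degrees, less where a joint would pass 70% of its speed; a pose out of reach is approached as far as the arm can. A call is refused whole if a number of a shift passes 1 or a number of a turn 1, either way. A call with a gripper value outside its range is refused whole. The fingers move at their own pace and stop on an object; "force" is the grip in N (left out, the last holds). Time passes only in rows, so rows that do not move let the fingers close, or fill a call up. It gives the time, the measured TCP pose, the force, the opening and the grip force at its end, in the units of the state.
- read_state(): the state, without advancing time (a new reading comes with each control period).
- viewer.read_camera(name): name is "scene" or "top" or "wrist"; returns (picture, depth): 400x640x3 uint8, blue, green, red; 400x640 float32, m along the optical axis (not along the pixel's ray), 0 where there is no reading.
- viewer.camera_params(name): a dict with "fx", "fy", "cx", "cy" (pixels), "R" (3x3) and "t" (3): a world point X has camera coordinates R X + t; the wrist camera has in their place "hand_eye" (4x4, takes a point from camera to tool coordinates, whose origin is the TCP and whose axes are the flange's). Camera axes: x right, y down, z forward; pixel columns grow to the right and rows downward; lengths in m; the calibration is good to about 2 mm. A picture is of the moment at which its call begins: read the wrist's pose just before it. camera_params takes no time and is no camera call.
- bot.finish_job(): hands the job in; it is judged then, once.
The state is a dict: "time": time; "q": joint angles; "joint_vel": joint speeds; "joint_torque": joint torques, N m; "tool_pos": TCP position; "tcp_rot": TCP orientation; "wrist_force": force on the tool from outside, world axes, zero at the start; "torque": the same for the moment, N m; "width": opening from 0.0 (shut) to 1.0 (fully open); "grip_force": force on a finger pad.
Only numpy, scipy, OpenCV 4.12 (cv2) and the standard library are available. Lean on these libraries where they do the work, as an engineer would, in place of code of your own. Each camera call takes 0.05 s, during which the arm holds its last target. There are 200 camera calls.

## Working session

There is one attempt and no reset: what is moved stays moved. The work goes in short steps, Python scripts to look and compute and a tool call to move; the robot and the scene stay as the last step left them, time stands still between calls to the robot, and variables do not carry over. Pictures are saved under pics/ and viewed, at most 10 in all, crops included, and the job is handed in when it is done.

Besides the shell and the picture viewer there is one more tool, called after "Emit:" in YAML: its name, and indented under it one key for each argument. jog_arm: Moves the arm, as the interface text tells. Its arguments: {"type":"object","properties":{"increments":{"type":"array","items":{"type":"array","items":{"type":"array","items":{"type":"number"}}}},"force":{"type":"number"}},"required":["increments"]}

```bash
mkdir -p pics; cat > h.py <<'E'
import numpy as np,cv2
from workcell import read_state,viewer,bot
from scipy.spatial.transform import Rotation as Ro
def cloud(name):
    s=read_state(); im,d=viewer.read_camera(name); p=viewer.camera_params(name)
    v,u=np.mgrid[:400,:640]
    c=np.stack([(u-p['cx'])/p['fx']*d,(v-p['cy'])/p['fy']*d,d],-1)
    if 'R' in p: w=(c-np.array(p['t']))@np.array(p['R'])
    else:
        H=np.array(p['hand_eye']); c=c@H[:3,:3].T+H[:3,3]
        w=c@Ro.from_rotvec(s['tcp_rot']).as_matrix().T+np.array(s['tool_pos'])
    w[d==0]=np.nan
    return im,w
E
python3 - <<'E'
from h import *
im,w=cloud('top'); cv2.imwrite('pics/top.png',im); np.save('top.npy',w)
im2,w2=cloud('scene'); cv2.imwrite('pics/scene.png',im2); np.save('scene.npy',w2)
s=read_state(); print(s)
E
```

```text
{'time': 0.1, 'q': array([ 1.17110445e+00,  2.64701592e-01,  1.60526906e+00,  2.79173811e-05,
        1.27370448e+00, -3.68906733e-02]), 'joint_vel': array([-0.00237508, -0.00144467, -0.00345252, -0.00014531,  0.00174841,
        0.00109202]), 'joint_torque': array([ 1.06162042e-03, -5.16710937e+01, -3.68589163e+01,  2.96677558e-05,
        6.18957449e-03,  4.42279838e-05]), 'tool_pos': array([0.23933797, 0.63058122, 0.30265327]), 'tcp_rot': array([-0.56669278, -3.08957221,  0.00318397]), 'wrist_force': array([ 0.59384213, -1.07369752, -0.73527382]), 'torque': array([ 0.05742478, -0.04254286,  0.00356522]), 'grip_force': 0.0, 'width': 0.9965704986418559}
```

View pics/top.png

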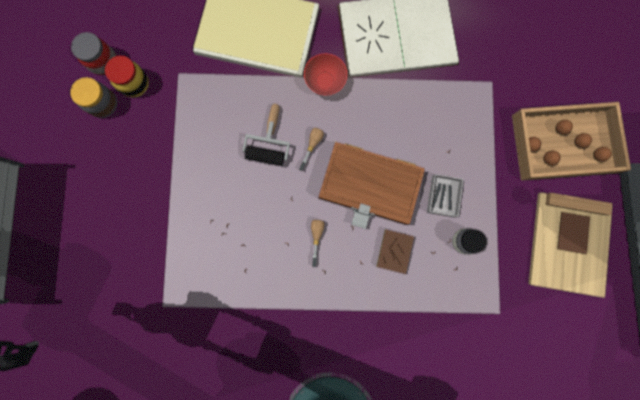

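View pics/scene.png

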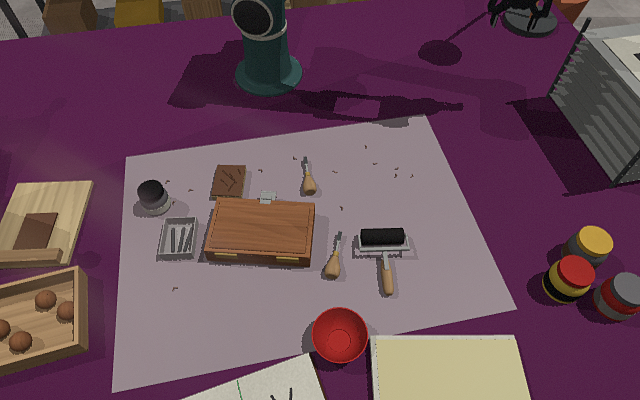

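The top view shows the box at about (372,183), the catch at (361,216), the lino block at (396,251) and gouge_a at (317,240). The scene view agrees with this. Next I'll fit the box pose.

```bash
python3 - <<'E'
from h import *
w=np.load('top.npy')
for n,(u0,u1,v0,v1),(z0,z1) in [('box',(310,430,135,228),(.038,.065)),('tab',(348,374,203,230),(.015,.036)),('block',(372,420,226,276),(.012,.04)),('gouge',(300,330,212,268),(.008,.05))]:
    r=w[v0:v1,u0:u1].reshape(-1,3); r=r[(r[:,2]>z0)&(r[:,2]<z1)]
    c,sz,a=cv2.minAreaRect(r[:,:2].astype(np.float32)); print(n,len(r),np.round(c,4),np.round(sz,4),round(a,2),np.round(np.median(r,0),4),np.round(r.min(0),3),np.round(r.max(0),3))
    if n=='box':
        m=r
print(viewer.camera_params('wrist'))
E
```

```text
box 5590 [ 0.5937 -0.0919] [0.2401 0.1623] 74.56 [ 0.5933 -0.0907  0.0512] [ 0.492 -0.227  0.038] [0.698 0.043 0.058]
tab 235 [ 0.5044 -0.0607] [0.0661 0.0412] 72.54 [ 0.5028 -0.0658  0.0275] [ 0.478 -0.098  0.017] [ 0.534 -0.035  0.036]
block 1171 [ 0.4221 -0.158 ] [0.0758 0.0996] 77.34 [ 0.4219 -0.1572  0.0212] [ 0.367 -0.203  0.012] [ 0.477 -0.111  0.028]
gouge 322 [0.4389 0.0409] [0.1196 0.0337] 1.29 [0.4654 0.0462 0.0227] [0.379 0.025 0.01 ] [0.499 0.059 0.034]
{'fx': 356.7095900270704, 'fy': 356.7095900270704, 'cx': 318.68564893924315, 'cy': 201.06227400656263, 'hand_eye': array([[-1.37549005e-03, -9.61778941e-01, -2.73823624e-01,
         7.00709451e-02],
       [ 9.99998936e-01, -1.19014105e-03, -8.43009788e-04,
        -1.47480264e-04],
       [ 4.84900326e-04, -2.73824493e-01,  9.61779555e-01,
        -7.03462799e-02],
       [ 0.00000000e+00,  0.00000000e+00,  0.00000000e+00,
         1.00000000e+00]])}
```

```bash
cat >> h.py <<'E'
BX=lambda yaw:np.array([[np.cos(yaw),-np.sin(yaw),0],[np.sin(yaw),np.cos(yaw),0],[0,0,1.]])
def plan(tip,R1,N,p0=None,R0=None,L=.073):
    """constant row repeated N times taking the tool to fingertip `tip`, orientation R1"""
    s=read_state(); p0=np.array(s['tool_pos']) if p0 is None else p0
    R0=Ro.from_rotvec(s['tcp_rot']).as_matrix() if R0 is None else R0
    p1=np.array(tip)-L*R1[:,2]; r=Ro.from_matrix(R0.T@R1).as_rotvec()/N
    S=sum(R0@Ro.from_rotvec(r*k).as_matrix() for k in range(N))
    print(N,np.round(np.r_[np.linalg.solve(S,p1-p0)/.03,np.degrees(r)/6],2).tolist()); return p1,R1
def axes(z,xhint):
    z=np.array(z,float);z/=np.linalg.norm(z);x=np.array(xhint,float);x-=z*(x@z);x/=np.linalg.norm(x)
    return np.stack([x,np.cross(z,x),z],1)
E
cat > box.py <<'E'
from h import *
yaw=np.radians(-15.44); B=BX(yaw); C=np.array([.5995,-.0935,0])
W=lambda p:C+B@np.array(p)
E
python3 - <<'E'
from box import *
w=np.load('top.npy')[135:235,310:430].reshape(-1,3); w=w[w[:,2]>.046]
b=(w-C)@B
print(len(b),np.percentile(b,[0,.5,2,98,99.5,100],axis=0).round(4))
t=np.radians(20); R=axes(B@[np.sin(t),0,-np.cos(t)],B@[-1,0,0])
plan(W([-.108,0,.13]),R,25)
E
```

```text
5323 [[-0.0872 -0.12    0.046 ]
 [-0.0815 -0.118   0.0462]
 [-0.077  -0.1139  0.0466]
 [ 0.0668  0.1143  0.0555]
 [ 0.0694  0.1183  0.0564]
 [ 0.0722  0.1198  0.0577]]
25 [-0.55, -0.78, 0.23, -0.01, -0.13, -0.04]
```

Emit:
jog_arm:
  increments:
    - [[-0.55,-0.78,0.23,-0.01,-0.13,-0.04,-1],[-0.55,-0.78,0.23,-0.01,-0.13,-0.04,-1],[-0.55,-0.78,0.23,-0.01,-0.13,-0.04,-1],[-0.55,-0.78,0.23,-0.01,-0.13,-0.04,-1],[-0.55,-0.78,0.23,-0.01,-0.13,-0.04,-1]]
  force: 30

```text
time: 0.52
tool_pos: [0.2771, 0.4908, 0.2703]
tcp_rot: [0.522, 3.029, -0.013]
wrist_force: [1.2, -0.4, -0.9]
width: 0.3
grip_force: 0.0
```

Emit:
jog_arm:
  increments:
    - [[-0.55,-0.78,0.23,-0.01,-0.13,-0.04,-1],[-0.55,-0.78,0.23,-0.01,-0.13,-0.04,-1],[-0.55,-0.78,0.23,-0.01,-0.13,-0.04,-1],[-0.55,-0.78,0.23,-0.01,-0.13,-0.04,-1],[-0.55,-0.78,0.23,-0.01,-0.13,-0.04,-1]]

```text
time: 0.93
tool_pos: [0.3195, 0.3525, 0.2435]
tcp_rot: [0.479, 2.967, -0.023]
wrist_force: [0.7, 0.6, -0.0]
width: 0.001
grip_force: 0.0
```

Emit:
jog_arm:
  increments:
    - [[-0.55,-0.78,0.23,-0.01,-0.13,-0.04,-1],[-0.55,-0.78,0.23,-0.01,-0.13,-0.04,-1],[-0.55,-0.78,0.23,-0.01,-0.13,-0.04,-1],[-0.55,-0.78,0.23,-0.01,-0.13,-0.04,-1],[-0.55,-0.78,0.23,-0.01,-0.13,-0.04,-1]]

```text
time: 1.35
tool_pos: [0.3664, 0.2147, 0.2221]
tcp_rot: [0.438, 2.905, -0.032]
wrist_force: [0.2, -0.2, 0.3]
width: -0.003
grip_force: 0.0
```

Emit:
jog_arm:
  increments:
    - [[-0.55,-0.78,0.23,-0.01,-0.13,-0.04,-1],[-0.55,-0.78,0.23,-0.01,-0.13,-0.04,-1],[-0.55,-0.78,0.23,-0.01,-0.13,-0.04,-1],[-0.55,-0.78,0.23,-0.01,-0.13,-0.04,-1],[-0.55,-0.78,0.23,-0.01,-0.13,-0.04,-1]]

```text
time: 1.77
tool_pos: [0.4175, 0.0776, 0.2065]
tcp_rot: [0.398, 2.842, -0.042]
wrist_force: [0.4, 0.6, -0.0]
width: -0.001
grip_force: 0.0
```

Emit:
jog_arm:
  increments:
    - [[-0.55,-0.78,0.23,-0.01,-0.13,-0.04,-1],[-0.55,-0.78,0.23,-0.01,-0.13,-0.04,-1],[-0.55,-0.78,0.23,-0.01,-0.13,-0.04,-1],[-0.55,-0.78,0.23,-0.01,-0.13,-0.04,-1],[-0.55,-0.78,0.23,-0.01,-0.13,-0.04,-1]]

```text
time: 2.18
tool_pos: [0.4723, -0.0588, 0.1969]
tcp_rot: [0.359, 2.779, -0.051]
wrist_force: [-0.1, 0.7, 0.5]
width: -0.003
grip_force: 0.0
```

```bash
python3 - <<'E'
from box import *
im,w=cloud('wrist'); cv2.imwrite('pics/w1.png',im); np.save('w1.npy',w)
b=((w-C)@B)
# tab: near-level at z~.028, ahead of box
m=(b[...,2]>.020)&(b[...,2]<.034)&(b[...,0]>-.135)&(b[...,0]<-.086)&(abs(b[...,1])<.05)
t=b[m]; print('tab',len(t),np.percentile(t,[2,50,98],axis=0).round(4))
m=(b[...,2]>.046)&(b[...,2]<.06)&(abs(b[...,1])<.14)&(abs(b[...,1])>.03)&(abs(b[...,0])<.1); t=b[m]; print('lid',len(t),np.percentile(t,[.2,2,50,98],axis=0).round(4))
for a,c in((-.1,-.07),(.03,.07),(.07,.1)):
    u=t[(t[:,1]>a)&(t[:,1]<c)]; print(a,len(u),np.percentile(u[:,0],[.2,1,5]).round(4) if len(u) else '')
s=read_state(); print(s['tool_pos'],s['q'])
E
```

```text
tab 2968 [[-0.1221 -0.0211  0.0264]
 [-0.1046 -0.0017  0.0286]
 [-0.0875  0.0176  0.0328]]
lid 23385 [[-0.081  -0.1213  0.0462]
 [-0.0802 -0.1184  0.0479]
 [-0.0449 -0.0348  0.053 ]
 [ 0.0145  0.114   0.0542]]
-0.1 4085 [-0.0811 -0.0807 -0.0792]
0.03 5084 [-0.0808 -0.0804 -0.079 ]
0.07 3849 [-0.0807 -0.0803 -0.0787]
[ 0.47412219 -0.06210512  0.19748388] [-0.16817784 -0.18881489  2.31198491 -0.03937023  0.67512324 -1.45474578]
```

View pics/w1.png

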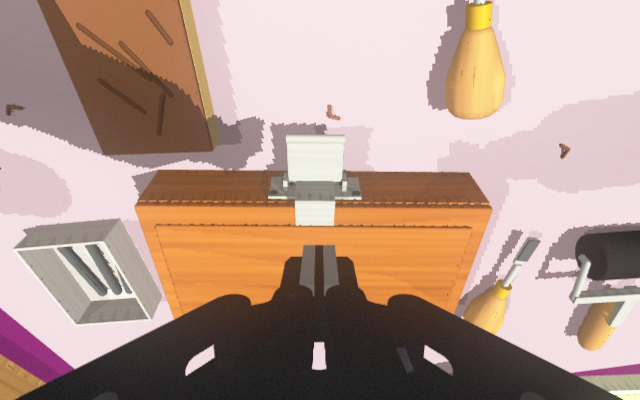

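The wrist view shows the tab at about (316,155), with the box front along row 205 and the way to it clear. I'll correct the box offset, then descend.

```bash
sed -i 's/^W=/C=C+B@[-.0055,-.0017,0]\nW=/' box.py; python3 - <<'E'
from box import *
t=np.radians(20); R=axes(B@[np.sin(t),0,-np.cos(t)],B@[-1,0,0])
p,_=plan(W([-.101,0,.042]),R,5)
plan(W([-.101,0,.025]),R,10,p,R)
E
```

```text
5 [0.21, 0.01, 0.54, 0.02, -0.01, 0.02]
10 [0.02, -0.0, 0.05, 0.0, 0.0, 0.0]
```

Emit:
jog_arm:
  increments:
    - [[0.21,0.01,0.54,0.02,-0.01,0.02,-1],[0.21,0.01,0.54,0.02,-0.01,0.02,-1],[0.21,0.01,0.54,0.02,-0.01,0.02,-1],[0.21,0.01,0.54,0.02,-0.01,0.02,-1],[0.21,0.01,0.54,0.02,-0.01,0.02,-1]]

```text
time: 2.65
tool_pos: [0.4702, -0.0548, 0.1095]
tcp_rot: [0.376, 2.773, -0.063]
wrist_force: [-0.2, -0.6, 0.1]
width: -0.0
grip_force: 0.0
```

Emit:
jog_arm:
  increments:
    - [[0.02,0,0.05,0,0,0,-1],[0.02,0,0.05,0,0,0,-1],[0.02,0,0.05,0,0,0,-1],[0.02,0,0.05,0,0,0,-1],[0.02,0,0.05,0,0,0,-1]]

```text
time: 3.07
tool_pos: [0.4714, -0.0548, 0.1036]
tcp_rot: [0.375, 2.77, -0.063]
wrist_force: [0.0, -0.1, 0.1]
width: -0.0
grip_force: 0.0
```

Emit:
jog_arm:
  increments:
    - [[0.02,0,0.05,0,0,0,-1],[0.02,0,0.05,0,0,0,-1],[0.02,0,0.05,0,0,0,-1],[0,0,0,0,0,0,-1],[0,0,0,0,0,0,-1]]

```text
time: 3.48
tool_pos: [0.4707, -0.0547, 0.0979]
tcp_rot: [0.375, 2.771, -0.063]
wrist_force: [1.1, -0.7, 0.5]
width: -0.002
grip_force: 0.6
```

Emit:
jog_arm:
  increments:
    - [[0.02,0,0.05,0,0,0,-1],[0.02,0,0.05,0,0,0,-1],[0,0,0,0,0,0,-1],[0,0,0,0,0,0,-1],[0,0,0,0,0,0,-1]]

```text
time: 3.9
tool_pos: [0.4708, -0.0547, 0.0948]
tcp_rot: [0.375, 2.771, -0.063]
wrist_force: [1.3, -0.5, 1.9]
width: 0.002
grip_force: 1.5
```

Emit:
jog_arm:
  increments:
    - [[0.02,0,0.05,0,0,0,-1],[0.02,0,0.05,0,0,0,-1],[0,0,0,0,0,0,-1],[0,0,0,0,0,0,-1],[0,0,0,0,0,0,-1]]

```text
time: 4.32
tool_pos: [0.4709, -0.0547, 0.0917]
tcp_rot: [0.375, 2.77, -0.063]
wrist_force: [3.3, -2.3, 3.7]
width: -0.001
grip_force: 2.3
```

```bash
python3 - <<'E'
from box import *
im,w=cloud('wrist'); cv2.imwrite('pics/w2.png',im)
im,w=cloud('scene'); b=(w-C)@B
m=(abs(b[...,0])<.14)&(abs(b[...,1])<.1)&(b[...,2]>.07)&(b[...,2]<.2); print(m.sum())
E
```

```text
6231
```

View pics/w2.png

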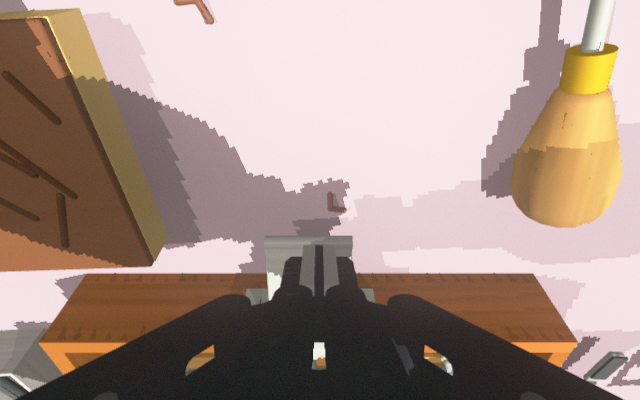

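Emit:
jog_arm:
  increments:
    - [[0.01,0,0.05,0,0,0,-1],[0,0,0,0,0,0,-1],[0,0,0,0,0,0,-1],[0,0,0,0,0,0,-1],[0,0,0,0,0,0,-1]]

```text
time: 4.83
tool_pos: [0.4706, -0.0546, 0.0899]
tcp_rot: [0.376, 2.772, -0.063]
wrist_force: [2.9, -1.1, 5.3]
width: -0.001
grip_force: 2.4
```

```bash
python3 - <<'E'
from box import *
im,w=cloud('scene'); cv2.imwrite('pics/s2.png',cv2.resize(im[130:330,120:420],None,fx=2,fy=2)); b=(w-C)@B
m=(b[...,0]>-.08)&(b[...,0]<.08)&(abs(b[...,1])<.12)&(b[...,2]>.03)&(b[...,2]<.2);t=b[m]
for x in np.arange(-.08,.08,.02):
  u=t[(t[:,0]>x)&(t[:,0]<x+.02)&(abs(t[:,1])>.06)]; print(round(x+.01,3),len(u),np.median(u[:,2]).round(4))
E
```

```text
-0.07 12 0.044
-0.05 182 0.1305
-0.03 507 0.1252
-0.01 582 0.113
0.01 579 0.0996
0.03 557 0.0864
0.05 578 0.0725
0.07 732 0.0558
```

View pics/s2.png

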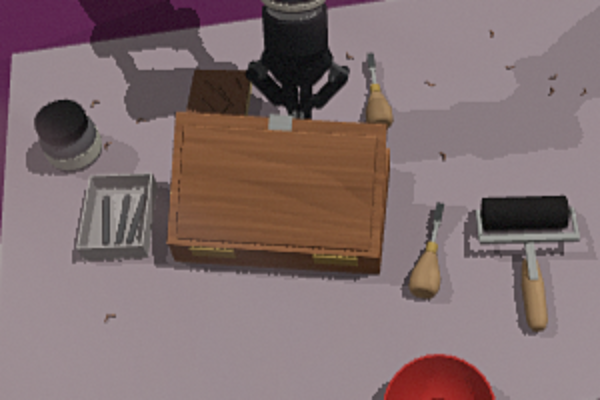

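The lid has popped to about 0.6, with the box where it was. I'll retract and plan a push from the left: fingers tilted 60° to the side, with the tips just under the lid's left edge.

```bash
cat >> box.py <<'E'
T=np.radians(60); RS=axes(B@[0,-np.sin(T),-np.cos(T)],B@[-1,0,0])
push=lambda th,r=.12:W([.075-r*np.cos(th)-.011,.10,.0425+r*np.sin(th)-.028])
E
python3 - <<'E'
from box import *
t=np.radians(20); R=axes(B@[np.sin(t),0,-np.cos(t)],B@[-1,0,0])
p,_=plan(W([-.108,0,.05]),R,5)
p,_=plan(W([-.17,.03,.16]),R,5,p,R)
p,_=plan(W([-.05,.24,.17]),RS,15,p,R)
p,_=plan(W([-.04,.20,.066]),RS,5,p,RS)
s=np.load('top.npy')[120:175,296:330].reshape(-1,3); s=s[(s[:,2]>.01)]; print(np.percentile((s-C)@B,[2,98],axis=0))
E
```

```text
5 [-0.04, -0.03, -0.19, 0.0, -0.0, -0.0]
5 [0.14, 0.2, -0.83, 0.0, 0.0, 0.0]
15 [-0.35, 0.61, -0.19, 0.66, 0.2, -0.12]
5 [-0.07, 0.47, 0.58, 0.0, 0.0, 0.0]
[[-0.0131101   0.11426689  0.01184306]
 [ 0.10048483  0.18961029  0.04905082]]
```

Emit:
jog_arm:
  increments:
    - [[-0.04,-0.03,-0.19,0,0,0,-1],[-0.04,-0.03,-0.19,0,0,0,-1],[-0.04,-0.03,-0.19,0,0,0,-1],[-0.04,-0.03,-0.19,0,0,0,-1],[-0.04,-0.03,-0.19,0,0,0,-1]]

```text
time: 5.3
tool_pos: [0.4637, -0.0578, 0.1181]
tcp_rot: [0.376, 2.775, -0.063]
wrist_force: [0.7, -0.7, 0.1]
width: 0.003
grip_force: 0.0
```

Emit:
jog_arm:
  increments:
    - [[0.14,0.2,-0.83,0,0,0,-1],[0.14,0.2,-0.83,0,0,0,-1],[0.14,0.2,-0.83,0,0,0,-1],[0.14,0.2,-0.83,0,0,0,-1],[0.14,0.2,-0.83,0,0,0,-1]]

```text
time: 5.72
tool_pos: [0.4118, -0.0125, 0.2292]
tcp_rot: [0.376, 2.773, -0.064]
wrist_force: [0.5, -0.1, 0.3]
width: 0.004
grip_force: 0.0
```

Emit:
jog_arm:
  increments:
    - [[-0.35,0.61,-0.19,0.66,0.2,-0.12,-1],[-0.35,0.61,-0.19,0.66,0.2,-0.12,-1],[-0.35,0.61,-0.19,0.66,0.2,-0.12,-1],[-0.35,0.61,-0.19,0.66,0.2,-0.12,-1],[-0.35,0.61,-0.19,0.66,0.2,-0.12,-1]]

```text
time: 6.13
tool_pos: [0.4806, 0.0684, 0.26]
tcp_rot: [0.386, 2.873, -0.562]
wrist_force: [-0.9, -0.6, -0.0]
width: 0.001
grip_force: 0.0
```

Emit:
jog_arm:
  increments:
    - [[-0.35,0.61,-0.19,0.66,0.2,-0.12,-1],[-0.35,0.61,-0.19,0.66,0.2,-0.12,-1],[-0.35,0.61,-0.19,0.66,0.2,-0.12,-1],[-0.35,0.61,-0.19,0.66,0.2,-0.12,-1],[-0.35,0.61,-0.19,0.66,0.2,-0.12,-1]]

```text
time: 6.55
tool_pos: [0.5546, 0.1479, 0.2505]
tcp_rot: [0.385, 2.894, -1.087]
wrist_force: [-0.5, -0.5, 0.7]
width: -0.001
grip_force: 0.0
```

Emit:
jog_arm:
  increments:
    - [[-0.35,0.61,-0.19,0.66,0.2,-0.12,-1],[-0.35,0.61,-0.19,0.66,0.2,-0.12,-1],[-0.35,0.61,-0.19,0.66,0.2,-0.12,-1],[-0.35,0.61,-0.19,0.66,0.2,-0.12,-1],[-0.35,0.61,-0.19,0.66,0.2,-0.12,-1]]

```text
time: 6.97
tool_pos: [0.6274, 0.2145, 0.2044]
tcp_rot: [-0.34, -2.584, 1.496]
wrist_force: [0.6, -0.3, 0.9]
width: 0.001
grip_force: 0.0
```

```bash
python3 - <<'E'
from box import *
s=read_state(); print(s['q'].round(2))
R=Ro.from_rotvec(s['tcp_rot']).as_matrix(); print((B.T@R).round(2)); print((B.T@(s['tool_pos']+.073*R[:,2]-C)).round(4))
p,_=plan(W([-.04,.20,.066]),RS,5)
p,_=plan(W([-.035,.10,.066]),RS,5,p,RS)
im,w=cloud('scene'); b=(w-C)@B
cv2.imwrite('pics/s3.png',im)
for x in np.arange(-.08,.08,.02):
  u=b[(b[...,0]>x)&(b[...,0]<x+.02)&(b[...,1]<.0)&(b[...,1]>-.11)&(b[...,2]>.03)&(b[...,2]<.2)]; print(round(x+.01,3),len(u),np.median(u[:,2]).round(4))
m=(b[...,2]>.046)&(b[...,2]<.16)&(abs(b[...,0])<.085)&(abs(b[...,1])<.14); print(np.percentile(b[m],[.5,99.5],axis=0))
E
```

```text
[ 0.54  0.72  1.4  -0.67  1.85 -0.67]
[[-1.   -0.01  0.  ]
 [-0.01  0.5  -0.87]
 [ 0.   -0.87 -0.5 ]]
[-0.0494  0.2427  0.1681]
5 [-0.06, 0.45, 0.59, -0.01, 0.0, 0.01]
5 [-0.03, -0.33, 0.58, 0.0, 0.0, 0.0]
-0.07 0 nan
-0.05 164 0.1315
-0.03 465 0.1256
-0.01 516 0.1137
0.01 517 0.1005
0.03 527 0.0867
0.05 516 0.0735
0.07 669 0.0576
[[-0.04647908 -0.11931052  0.04719276]
 [ 0.07872324  0.1180213   0.13385658]]
  return _methods._mean(a, axis=axis, dtype=dtype,
  ret = ret.dtype.type(ret / rcount)
```

View pics/s3.png

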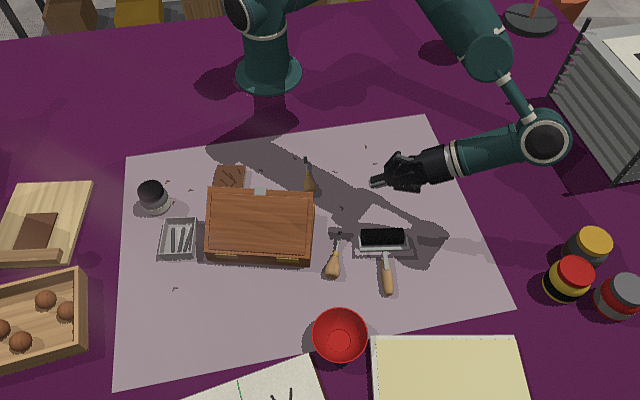

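The scene view shows the tool at about (390,178), left of the box and pointing at its left edge. The lid rests at about 0.6, with clear space beneath it. I'll go in below the edge.

Emit:
jog_arm:
  increments:
    - [[-0.06,0.45,0.59,0,0,0,-1],[-0.06,0.45,0.59,0,0,0,-1],[-0.06,0.45,0.59,0,0,0,-1],[-0.06,0.45,0.59,0,0,0,-1],[-0.06,0.45,0.59,0,0,0,-1]]

```text
time: 7.43
tool_pos: [0.6236, 0.1692, 0.1007]
tcp_rot: [-0.34, -2.587, 1.493]
wrist_force: [-0.4, -0.4, 0.3]
width: 0.001
grip_force: 0.0
```

Emit:
jog_arm:
  increments:
    - [[-0.03,-0.33,0.58,0,0,0,-1],[-0.03,-0.33,0.58,0,0,0,-1],[-0.03,-0.33,0.58,0,0,0,-1],[-0.03,-0.33,0.58,0,0,0,-1],[-0.03,-0.33,0.58,0,0,0,-1]]

```text
time: 7.85
tool_pos: [0.6016, 0.0709, 0.1011]
tcp_rot: [-0.34, -2.587, 1.493]
wrist_force: [0.1, 0.9, 0.3]
width: 0.002
grip_force: 0.0
```

```bash
python3 - <<'E'
from box import *
s=read_state(); R=Ro.from_rotvec(s['tcp_rot']).as_matrix(); print((B.T@(s['tool_pos']+.073*R[:,2]-C)).round(4))
im,w=cloud('wrist'); cv2.imwrite('pics/w4.png',im)
p,_=plan(push(.7),RS,5)
for th in (.9,1.1,1.3,1.5,1.65,1.75): p,_=plan(push(th),RS,5,p,RS)
E
```

```text
[-0.036   0.0975  0.0646]
5 [-0.06, -0.14, -0.12, -0.0, -0.0, 0.01]
5 [-0.11, -0.1, -0.06, 0.0, 0.0, 0.0]
5 [-0.13, -0.07, -0.04, 0.0, 0.0, 0.0]
5 [-0.15, -0.05, -0.03, 0.0, 0.0, 0.0]
5 [-0.16, -0.02, -0.01, 0.0, 0.0, 0.0]
5 [-0.12, 0.0, 0.0, 0.0, 0.0, 0.0]
5 [-0.08, 0.01, 0.01, 0.0, 0.0, 0.0]
```

View pics/w4.png

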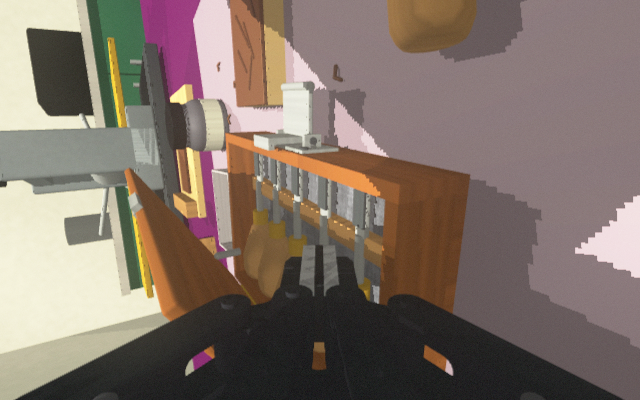

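The wrist view shows the fingertips (318,270) under the raised lid, which is at lower left around (185,250), and above the open box. I'll push up along the arc.

Emit:
jog_arm:
  increments:
    - [[-0.06,-0.14,-0.12,0,0,0,-1],[-0.06,-0.14,-0.12,0,0,0,-1],[-0.06,-0.14,-0.12,0,0,0,-1],[-0.06,-0.14,-0.12,0,0,0,-1],[-0.06,-0.14,-0.12,0,0,0,-1]]

```text
time: 8.32
tool_pos: [0.6133, 0.0758, 0.1289]
tcp_rot: [-0.34, -2.59, 1.492]
wrist_force: [-0.1, 0.4, -0.7]
width: 0.003
grip_force: 0.4
```

Emit:
jog_arm:
  increments:
    - [[-0.11,-0.1,-0.06,0,0,0,-1],[-0.11,-0.1,-0.06,0,0,0,-1],[-0.11,-0.1,-0.06,0,0,0,-1],[-0.11,-0.1,-0.06,0,0,0,-1],[-0.11,-0.1,-0.06,0,0,0,-1]]

```text
time: 8.73
tool_pos: [0.629, 0.0706, 0.1458]
tcp_rot: [-0.34, -2.588, 1.493]
wrist_force: [0.3, 1.2, -1.8]
width: -0.002
grip_force: 0.5
```

```bash
cat > lid.py <<'E'
from box import *
s=read_state(); R=Ro.from_rotvec(s['tcp_rot']).as_matrix(); print('tip',(B.T@(s['tool_pos']+.073*R[:,2]-C)).round(4))
im,w=cloud('scene'); b=(w-C)@B
m=(b[...,1]<.0)&(b[...,1]>-.1)&(b[...,2]>.055)&(b[...,2]<.25)&(b[...,0]<.16)&(b[...,0]>-.08); u=b[m]
th=np.arctan2(u[:,2]-.0425,.075-u[:,0]); print(m.sum(),'lid',np.percentile(th,[10,50,90]).round(3), 'max z',np.percentile(u[:,2],99).round(3))
E
python3 lid.py
```

```text
tip [-0.0095  0.1045  0.1092]
2834 lid [0.916 0.991 1.292] max z 0.162
```

Emit:
jog_arm:
  increments:
    - [[-0.13,-0.07,-0.04,0,0,0,-1],[-0.13,-0.07,-0.04,0,0,0,-1],[-0.13,-0.07,-0.04,0,0,0,-1],[-0.13,-0.07,-0.04,0,0,0,-1],[-0.13,-0.07,-0.04,0,0,0,-1]]

```text
time: 9.2
tool_pos: [0.6478, 0.0651, 0.1578]
tcp_rot: [-0.34, -2.587, 1.494]
wrist_force: [-1.1, 0.0, -0.2]
width: -0.001
grip_force: 0.3
```

Emit:
jog_arm:
  increments:
    - [[-0.15,-0.05,-0.03,0,0,0,-1],[-0.15,-0.05,-0.03,0,0,0,-1],[-0.15,-0.05,-0.03,0,0,0,-1],[-0.15,-0.05,-0.03,0,0,0,-1],[-0.15,-0.05,-0.03,0,0,0,-1]]

```text
time: 9.62
tool_pos: [0.6697, 0.0595, 0.1664]
tcp_rot: [-0.34, -2.588, 1.493]
wrist_force: [0.1, -1.1, -0.6]
width: -0.001
grip_force: 0.2
```

```bash
python3 lid.py; python3 - <<'E'
from box import *
p,_=plan(push(1.5),RS,5)
for th in (1.62,1.7,1.76): p,_=plan(push(th),RS,5,p,RS)
E
```

```text
tip [0.0327 0.1046 0.1299]
2439 lid [1.316 1.387 1.635] max z 0.191
5 [-0.15, -0.04, 0.01, 0.0, 0.01, 0.01]
5 [-0.1, -0.0, -0.0, 0.0, 0.0, 0.0]
5 [-0.06, 0.0, 0.0, 0.0, 0.0, 0.0]
5 [-0.05, 0.01, 0.0, 0.0, 0.0, 0.0]
```

Emit:
jog_arm:
  increments:
    - [[-0.15,-0.04,0.01,0,0,0,-1],[-0.15,-0.04,0.01,0,0,0,-1],[-0.15,-0.04,0.01,0,0,0,-1],[-0.15,-0.04,0.01,0,0,0,-1],[-0.15,-0.04,0.01,0,0,0,-1]]

```text
time: 10.08
tool_pos: [0.6903, 0.0494, 0.1707]
tcp_rot: [-0.34, -2.588, 1.493]
wrist_force: [-0.3, -0.1, 0.1]
width: -0.001
grip_force: 0.1
```

Emit:
jog_arm:
  increments:
    - [[-0.1,0,0,0,0,0,-1],[-0.1,0,0,0,0,0,-1],[-0.1,0,0,0,0,0,-1],[-0.1,0,0,0,0,0,-1],[-0.1,0,0,0,0,0,-1]]

```text
time: 10.5
tool_pos: [0.7046, 0.0457, 0.1705]
tcp_rot: [-0.34, -2.588, 1.493]
wrist_force: [0.1, 0.8, 0.7]
width: -0.001
grip_force: 0.0
```

Emit:
jog_arm:
  increments:
    - [[-0.06,0,0,0,0,0,-1],[-0.06,0,0,0,0,0,-1],[-0.06,0,0,0,0,0,-1],[-0.06,0,0,0,0,0,-1],[-0.06,0,0,0,0,0,-1]]

```text
time: 10.92
tool_pos: [0.7132, 0.0434, 0.1705]
tcp_rot: [-0.34, -2.588, 1.493]
wrist_force: [-0.1, 0.2, -0.8]
width: 0.001
grip_force: 0.0
```

Emit:
jog_arm:
  increments:
    - [[-0.05,0,0,0,0,0,-1],[-0.05,0,0,0,0,0,-1],[-0.05,0,0,0,0,0,-1],[-0.05,0,0,0,0,0,-1],[-0.05,0,0,0,0,0,-1]]

```text
time: 11.33
tool_pos: [0.7204, 0.0414, 0.1705]
tcp_rot: [-0.34, -2.588, 1.493]
wrist_force: [-0.2, 0.1, -1.3]
width: 0.002
grip_force: 0.0
```

```bash
python3 lid.py
```

```text
tip [0.0864 0.1007 0.134 ]
920 lid [1.873 1.933 2.097] max z 0.192
```

The lid has fallen open to its stop. I'll withdraw off it and out to the left.

Emit:
jog_arm:
  increments:
    - [[0.25,0,0,0,0,0,-1],[0.25,0,0,0,0,0,-1],[0.25,0,0,0,0,0,-1],[0.25,0,0,0,0,0,-1],[0.25,0,0,0,0,0,-1]]

```text
time: 11.8
tool_pos: [0.683, 0.0516, 0.1707]
tcp_rot: [-0.339, -2.588, 1.493]
wrist_force: [0.1, 0.3, 0.4]
width: -0.0
grip_force: 0.0
```

Emit:
jog_arm:
  increments:
    - [[0,0.2,-0.9,0,0,0,-1],[0,0.2,-0.9,0,0,0,-1],[0,0.2,-0.9,0,0,0,-1],[0,0.2,-0.9,0,0,0,-1],[0,0.2,-0.9,0,0,0,-1]]

```text
time: 12.22
tool_pos: [0.7181, 0.1799, 0.2128]
tcp_rot: [-0.34, -2.588, 1.493]
wrist_force: [1.0, 0.5, -0.7]
width: -0.008
grip_force: 0.0
```

Emit:
jog_arm:
  increments:
    - [[0,0,0,0,0,0,-1],[0,0,0,0,0,0,-1],[0,0,0,0,0,0,-1],[0,0,0,0,0,0,-1],[0,0,0,0,0,0,-1]]

```text
time: 12.63
tool_pos: [0.718, 0.1772, 0.2116]
tcp_rot: [-0.34, -2.585, 1.494]
wrist_force: [0.3, -0.5, -1.0]
width: -0.002
grip_force: 0.0
```

```bash
python3 lid.py; python3 - <<'E'
from h import *
im,w=cloud('scene'); cv2.imwrite('pics/s5.png',im)
E
```

```text
tip [0.0478 0.2309 0.1751]
918 lid [1.873 1.934 2.094] max z 0.192
```

View pics/s5.png

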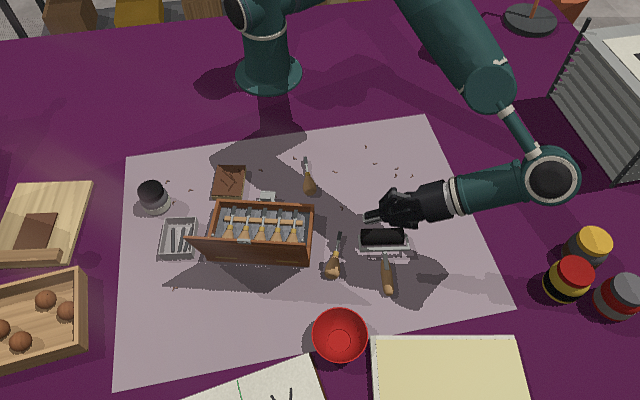

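The lid leans fully open at about (240,250), with the gouges exposed. The bystanders are in place and the arm is clear at about (390,212), so I'm handing the job in.

```bash
python3 -c "
from h import *
print(bot.finish_job())"
```

```text
the job is handed in; nothing more can be done
None
```

I pressed the catch until the lid popped, pushed the lid over until it leaned fully open on its stop, moved the arm clear and handed the job in at about 13 s; the final picture shows the box and everything around it where they were.

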